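# Wedge two packing plates into the sprung taper rack

## Robot

A 7-joint arm with a two-finger parallel gripper is mounted at the origin on the work surface. World frame = base frame: x ahead of the robot, y to its left, z up, the work surface at z = 0. Lengths are in m, angles in rad, forces in N, time in s.
With the tool pointing down it reaches from about 0.4 to 0.85 m from the base axis. Payload 10.4 kg.
Tool frame: the origin (TCP) lies between the finger pads; the fingertips stand 14 mm ahead of it and the grasp point (between the pads) lies 5 mm behind it; z points along the fingers, y is the direction in which the jaws open and shut (so a half turn about z gives the same grasp; the last joint's range is limited). The gripper opens to 87 mm and grips with 3 to 60 N. Pads are 19 mm wide; open, the fingers measure 117 mm over their backs; the gripper's body (75 mm by 190 mm) begins 51 mm behind the grasp point.
Start: joints at [-1.139, 0.332, -0.065, 1.46, 0.022, 1.35, -0.088], TCP at [0.275, 0.561, 0.237] pointing down, gripper open.
Joint ranges: [-2.6, 2.6], [-0.5, 2.12], [-1.47, 1.34], [0.16, 2.42], [-1.27, 4.41], [0.06, 2.06], [-2.6, 2.6]. Speed limits (rad/s): [2.22, 2.22, 2.79, 2.79, 3.14, 3.14, 3.14].

## Interface

Orientations are given as a unit quaternion [x, y, z, w].
In Python, from bench import readout, camera, calibration, order gives the robot as it stands.
- The arm moves only by the tool apply_moves, never from a script. Its argument "deltas" is a list of rows, each an object with "translation": the shift along the world's x, y, z in m, a list of three; "turn": the turn, a rotation vector about the world's x, y, z in rad, a list of three; "hand": the finger opening in m, from 0 to 0.087. A call has 1 to 5 rows; each row shifts and turns the pose as measured when the row begins; what a row does not reach is not made up. A row lasts 1/10 s, in which the tool goes at most 50 mm and 8.59 degrees, less where a joint would pass 70% of its speed; a pose out of reach is approached as far as the arm can. A call with a gripper value outside its range is refused whole. The fingers move at their own pace and stop on an object; "newtons" is the grip in N (left out, the last holds). Time passes only in rows, so rows that do not move let the fingers close. It gives the time, the measured TCP pose, the force and the opening at its end, in the units of the state.
- readout.read_state(): the state, without advancing time (a new reading comes with each control period).
- camera(name): name is "side" or "top"; returns the picture (420x560x3 uint8, red, green, blue); there is no depth.
- calibration(name): a dict with "fx", "fy", "cx", "cy" (pixels), "extrinsics" (4x4, takes a point from world to camera coordinates). Camera axes: x right, y down, z forward; pixel columns grow to the right and rows downward; lengths in m; the calibration is good to about 2 mm. A picture is of the moment at which its call begins. calibration takes no time and is no camera call.
- order.close_job(): hands the job in, once; it reports no verdict.
The state is a dict: "time": time; "joint_positions": joint angles; "joint_vel": joint speeds; "joint_torque": joint torques, N m; "ee_pos": TCP position; "eef_rot": TCP orientation; "ft_force": force on the tool from outside, world axes, zero at the start; "torque": the same for the moment, N m; "width": finger opening in m.
Only numpy, scipy, OpenCV 4.12 (cv2) and the standard library are available. Lean on these libraries where they do the work, as an engineer would, in place of code of your own. Each camera call takes 0.05 s, during which the arm holds its last target. There are 200 camera calls.

## Task

Put the two loose aluminium packing plates away in the bench rack, each standing upright, flat against the fence, in the slot made for its thickness (the thinner one in the narrow end slot, the other in the middle slot). Lower each gently into its slot, do not drop it, and press it straight down with a firm push of about 15 N until it is wedged fast between fence and sprung cheek; never press with more than 25 N. Leave everything standing free of the robot, and leave the steel block, the oil can and the wrench where they are.

Things in the scene. Friction and masses are not known exactly. Their poses are not given: they have to be found in the camera images.
- plate_thin_mid (a point): the thinner loose plate: bare aluminium with two dark cross holes, 14 mm thick (its x), 75 mm high, 50 mm long (its y), standing on edge; the point is the plate's centre, half-way up (37.5 mm above its foot); x runs through its thickness, z up
- plate_middle_mid (a point): the thicker loose plate: bare aluminium with two dark cross holes, 19 mm thick (its x), 75 mm high, 50 mm long (its y), standing on edge; the point is the plate's centre, half-way up (37.5 mm above its foot); x runs through its thickness, z up
- plate_thin: the same 14 mm plate; origin at the centre of its foot
- plate_middle: the same 19 mm plate; origin at the centre of its foot
- slot_thin (a point): narrowest slot, at the rack's -y end, for the 14 mm plate; about 18.8 mm wide at the top (+-1.7). Point on the fence's face, at the top of the walls (36 mm above the table), mid-way along the slot's 76 mm length; x points level from the fence into the slot, y along the row. The plate belongs flat on the fence: its centre half its thickness off this point along x, within 12 mm along y
- slot_middle (a point): middle slot, for the 19 mm plate; about 23.8 mm wide at the top (+-1.7). Point on the fence's face, at the top of the walls (36 mm above the table), mid-way along the slot's 76 mm length; x points level from the fence into the slot, y along the row. The plate belongs flat on the fence, as in slot_thin
- slot_thick (a point): widest slot, already filled by its plate. How slots work: open-topped; the fence is upright, the brass cheek opposite slopes 15 deg, so a slot narrows downwards. A plate's foot jams 12 to 24 mm above the table: screw-set, unknown beforehand, to be felt. The cheek is sprung (25 N/mm level); pressed, the plate sinks 1 to 3 mm more with rising force and friction keeps it wedged
- rack: rack fixed to the bench: base 105 x 262 x 6 mm, 12 mm steel fence on the robot's side, brass cheeks beyond, 6 mm partitions, slots 80 mm apart; walls 36 mm high, the plate in the widest (+y) slot 90 mm. Origin on the table under the fence's slot-side face, mid-row; x across the slots, y along the row. Keep fingers above the walls: hold plates by their top 30 mm
- block: bystander: machined steel block 46 x 50 x 36 mm, among the plates; origin under its centre
- oil_can: bystander: grey oil can, 60 mm across, 90 mm high; origin under its centre
- wrench: bystander: steel wrench 170 mm long, lying flat; origin under its middle
Mind the look-alikes: they are no part of the job. Leave any pink look-alike of the plate_middle alone. Leave any turquoise look-alike of the plate_thin alone.

How it is judged:
At the end, for the whole second after the job is handed in: each plate stands in its own slot (0.1 rad upright, within 14 mm of the middle of the slot along the row, within 3 to 4 mm of flat on the fence, foot below 28 mm), at rest, and is still wedged: its contact forces on fence and cheek add up to more than 14 N (contact force between each of plate_thin, plate_middle and rack above 14 N and x of plate_thin_mid in the frame of slot_thin between 0.004 and 0.011 m and y of plate_thin_mid in the frame of slot_thin between -0.014 and 0.014 m and z of plate_thin_mid in the frame of slot_thin below 0.03 m and angle between each of plate_thin_mid, plate_middle_mid's own z axis and vertical below 0.1 rad and angle between the x axis of each of plate_thin_mid, plate_middle_mid and the x axis of rack, either way round below 0.12 rad and linear speed of each of plate_thin, plate_middle below 0.01 m/s and x of plate_middle_mid in the frame of slot_middle between 0.0065 and 0.0135 m and y of plate_middle_mid in the frame of slot_middle between -0.014 and 0.014 m and z of plate_middle_mid in the frame of slot_middle below 0.03 m); the robot touches nothing.
It fails at once if the block, the oil can or the wrench is moved more than 20 mm (distance of any of block, oil_can, wrench from where it was at the start of the episode above 0.02 m).
It fails at once if a plate is dropped into the rack (faster than 0.35 m/s beside its slot, not held) ((horizontal distance between plate_thin and slot_thin below 0.05 m and linear speed of plate_thin above 0.35 m/s and contact force between the fingers and plate_thin below 0.3 N) or (horizontal distance between plate_middle and slot_middle below 0.05 m and linear speed of plate_middle above 0.35 m/s and contact force between the fingers and plate_middle below 0.3 N)).
It fails at once if a plate is pressed too hard: its contact forces on the rack add up to more than 48 N, which takes a push of over 25 N (contact force between any of plate_thin, plate_middle and rack above 48 N).
It fails at once if the robot itself pushes on the rack with more than 25 N (contact force between any of the arm, the fingers and rack above 25 N).
It also fails if it takes over 59 s, if anything falls off the work surface, if the arm or the gripper's body presses on something with over 40 N, if the wrist force passes 120 N, or if a joint passes its speed limit or range.

## Working session

There is one attempt and no reset: what is moved stays moved. The work goes in short steps, Python scripts to look and compute and a tool call to move; the robot and the scene stay as the last step left them, time stands still between calls to the robot, and variables do not carry over. Pictures are saved under pics/ and viewed, about 8 in all and at most 12, crops included, and the job is handed in when it is done.

Besides the shell and the picture viewer there is one more tool, called as a command line: name --argument value ..., lists and objects as JSON in quotes. apply_moves: Moves the arm, as the interface text tells. Its arguments: {"type":"object","properties":{"deltas":{"type":"array","items":{"type":"object","properties":{"translation":{"type":"array","items":{"type":"number"}},"turn":{"type":"array","items":{"type":"number"}},"hand":{"type":"number"}}}},"newtons":{"type":"number"}},"required":["deltas"]}

```bash
ls; mkdir -p pics
python3 - <<'E'
from bench import readout,camera,calibration
import cv2
for n in("side","top"):
    cv2.imwrite(f"pics/{n}0.png",camera(n)[:,:,::-1]); print(n,calibration(n))
s=readout.read_state(); print({k:s[k] for k in("time","ee_pos","eef_rot","ft_force","width")})
E
```

```text
pics
side {'fx': 480.1314156502082, 'fy': 480.1314156502082, 'cx': 283.94076328670207, 'cy': 215.01157095452888, 'extrinsics': array([[ 0.84115559, -0.54056356,  0.01575791, -0.41931476],
       [-0.34134119, -0.55330108, -0.75983163,  0.21274703],
       [ 0.41945616,  0.6337578 , -0.64992891,  1.09776428],
       [ 0.        ,  0.        ,  0.        ,  1.        ]])}
top {'fx': 460.5038904950824, 'fy': 460.5038904950824, 'cx': 277.24812129548536, 'cy': 208.94716402560107, 'extrinsics': array([[ 2.48951660e-04, -9.99998058e-01,  1.95483645e-03,
        -1.47512248e-02],
       [-9.80364756e-01, -6.29542088e-04, -1.97191654e-01,
         5.18322237e-01],
       [ 1.97192502e-01, -1.86736157e-03, -9.80363009e-01,
         1.23474397e+00],
       [ 0.00000000e+00,  0.00000000e+00,  0.00000000e+00,
         1.00000000e+00]])}
{'time': 0.1, 'ee_pos': array([0.27440738, 0.5611581 , 0.23582925]), 'eef_rot': array([ 2.25427592e-01,  9.74259707e-01, -6.42852702e-04, -1.00735674e-04]), 'ft_force': array([-0.96125063,  0.06957709,  0.23805121]), 'width': 0.08697736682007062}
```

View pics/top0.png

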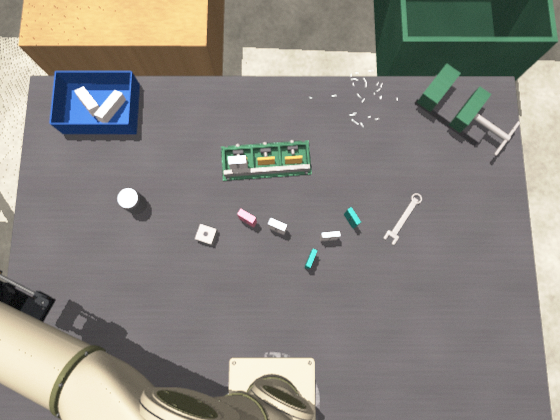

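View pics/side0.png

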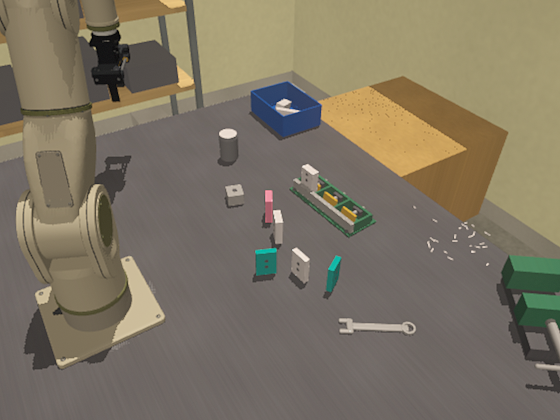

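The top view shows the two bare plates near (278,226) and (331,236). The rack runs from (222,145) to (311,180), with its fence along the near edge, the thick plate already at the left (+y) end, and the thin slot at the right. Next I'll zoom in.

Run:
```python
import cv2,numpy as np
a=cv2.imread("pics/top0.png")[135:275,195:375]
b=cv2.imread("pics/side0.png")[155:300,225:385]
a=cv2.resize(a,None,fx=4,fy=4,interpolation=cv2.INTER_CUBIC)
cv2.imwrite("pics/topc.png",a)
cv2.imwrite("pics/sidec.png",cv2.resize(b,None,fx=4,fy=4,interpolation=cv2.INTER_CUBIC))
```

```text
(no output)
```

View pics/topc.png

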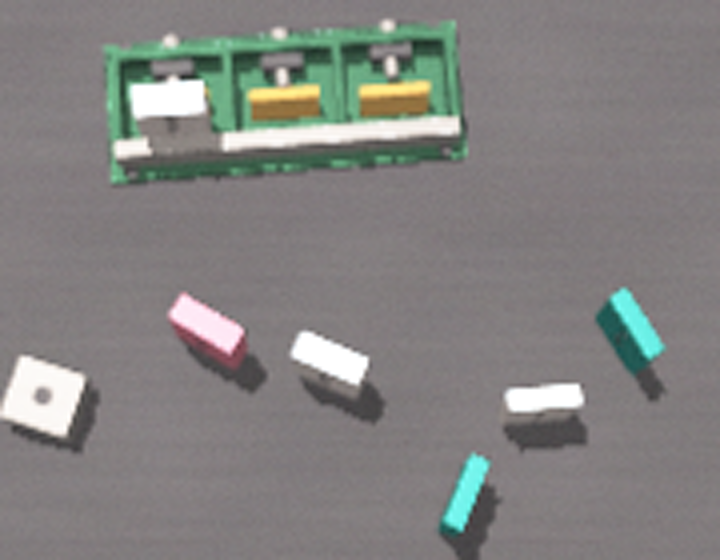

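View pics/sidec.png

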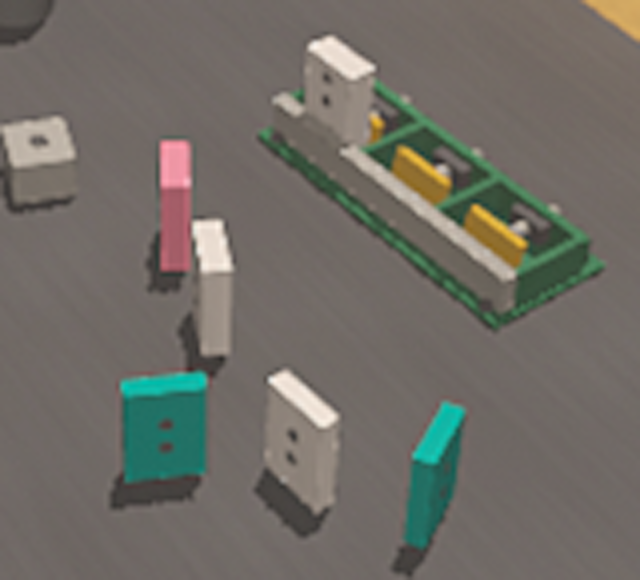

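Thick-looking candidate at crop (330,358), thin-looking one at (543,400). The rack is turned slightly. Its fence-top strip runs from crop (115,150) to (460,125), and the brass cheeks are at (285,102) and (395,98). Next I'll measure these on known height planes.

```bash
cat > h.py <<'E'
import numpy as np,cv2
from bench import calibration
def ray(n,uv,z):
    c=calibration(n);E=np.array(c["extrinsics"]);R=E[:3,:3];o=-R.T@E[:3,3]
    uv=np.atleast_2d(uv).astype(float)
    d=np.c_[(uv[:,0]-c["cx"])/c["fx"],(uv[:,1]-c["cy"])/c["fy"],np.ones(len(uv))]@R
    return o+d*((z-o[2])/d[:,2])[:,None]
def comps(n,fn,mask_fn,roi,zs,k=6,amin=30):
    x0,y0,x1,y1=roi
    im=cv2.imread(fn)[y0:y1,x0:x1]; im=cv2.resize(im,None,fx=k,fy=k,interpolation=cv2.INTER_CUBIC)
    m=mask_fn(im).astype(np.uint8)
    for c in cv2.findContours(m,cv2.RETR_EXTERNAL,cv2.CHAIN_APPROX_NONE)[0]:
        if cv2.contourArea(c)<amin*k*k: continue
        uv=(c[:,0,:]+.5)/k-.5+[x0,y0]
        for z in zs:
            P=ray(n,uv,z)[:,:2].astype(np.float32)
            r=cv2.minAreaRect(P*1000); b=cv2.boxPoints(r)
            e=b[1]-b[0],b[2]-b[1]; L=max(e,key=np.linalg.norm)
            print("px",uv.mean(0).round(1),"z",z,"ctr",np.round(np.array(r[0])/1000,4),"size",np.round(sorted(r[1]),1),"long-axis deg",round(np.degrees(np.arctan2(L[1],L[0]))%180,1), "corners",b.round(0).astype(int).tolist())
E
python3 - <<'E'
from h import *
g=lambda im:im.min(2)
hsv=lambda im:cv2.cvtColor(im,cv2.COLOR_BGR2HSV)
roi=(195,135,375,275)
print("bright"); comps("top","pics/top0.png",lambda im:im.min(2)>185,roi,[.075,.036],amin=20)
print("green"); comps("top","pics/top0.png",lambda im:(lambda h:(h[...,0]>60)&(h[...,0]<85)&(h[...,1]>90))(hsv(im)),roi,[.006,.03],amin=60)
print("brass"); comps("top","pics/top0.png",lambda im:(lambda h:(h[...,0]<32)&(h[...,0]>15)&(h[...,1]>110))(hsv(im)),roi,[.036],amin=10)
for p in [(330,358),(400,385),(285,138)]:
    im=cv2.imread("pics/top0.png");print(im[135+p[1]//4,195+p[0]//4])
im=cv2.imread("pics/top0.png")
for x in (245,267,290): print(x,[tuple(map(int,v)) for v in im[155:184,x]])
E
```

```text
bright
px [330.7 234. ] z 0.075 ctr [ 0.4445 -0.1593] size [17.2 52.8] long-axis deg 95.3 corners [[434, -134], [438, -186], [456, -185], [451, -132]]
px [330.7 234. ] z 0.036 ctr [ 0.4502 -0.1639] size [17.7 54.5] long-axis deg 95.3 corners [[439, -138], [444, -192], [462, -190], [456, -136]]
px [205.  233.6] z 0.075 ctr [0.4455 0.1811] size [45.2 48.4] long-axis deg 71.1 corners [[416, 165], [459, 151], [475, 197], [432, 211]]
px [205.  233.6] z 0.036 ctr [0.4512 0.1872] size [46.6 50. ] long-axis deg 71.1 corners [[421, 171], [465, 156], [481, 203], [437, 218]]
px [277.  223.9] z 0.075 ctr [ 0.472  -0.0137] size [21.9 52.1] long-axis deg 66.2 corners [[451, -33], [472, -42], [493, 6], [473, 15]]
px [277.  223.9] z 0.036 ctr [ 0.4786 -0.0138] size [22.6 53.7] long-axis deg 66.2 corners [[457, -34], [478, -43], [500, 6], [479, 15]]
px [246.2 215.3] z 0.075 ctr [0.4962 0.0707] size [19.5 50. ] long-axis deg 58.9 corners [[475, 54], [492, 44], [517, 87], [501, 97]]
px [246.2 215.3] z 0.036 ctr [0.5035 0.0733] size [20.1 51.6] long-axis deg 58.9 corners [[482, 56], [499, 46], [525, 90]
[... 2474 characters left out ...]
0, 235, 241), (168, 173, 181), (94, 96, 99), (86, 93, 88), (80, 96, 72), (75, 96, 61), (116, 152, 94), (105, 132, 91), (104, 104, 107), (126, 124, 131), (127, 126, 133), (129, 126, 131), (127, 124, 131), (122, 121, 126)]
290 [(133, 172, 108), (138, 222, 243), (142, 240, 254), (117, 208, 245), (75, 132, 167), (61, 111, 145), (65, 114, 147), (63, 113, 145), (68, 111, 127), (110, 148, 105), (222, 230, 224), (242, 245, 248), (235, 240, 245), (240, 243, 247), (194, 198, 206), (91, 93, 96), (91, 94, 93), (80, 96, 71), (77, 97, 62), (124, 162, 102), (109, 141, 91), (102, 100, 103), (124, 122, 128), (130, 126, 134), (128, 124, 133), (125, 125, 128), (128, 126, 132), (125, 123, 129), (131, 128, 134)]
```

Run:
```python
from h import *
a=np.radians(4.4);X=np.array([np.cos(a),np.sin(a)]);Y=np.array([-X[1],X[0]])
print("side tops thin,thick",ray("side",[[300.5,255],[278,216]],.075).round(4))
f=lambda n,uv,z:[(p[:2]@X).round(4).tolist()+0*[0] if 0 else (round(p[:2]@X,4),round(p[:2]@Y,4)) for p in ray(n,uv,z)]
print("fence far",f("top",[[267,166.35],[290,164.5]],.036))
print("fence near",f("top",[[267,171],[290,169]],.036))
print("thick plate near top",f("top",[[245,162.6]],.09))
# side-view fence-top far corner edge: crop (345,147)-(515,270)
print("side fence",f("side",[[225+380/4,155+162/4],[225+455/4,155+217/4],[225+520/4,155+265/4]],.036))
```

```text
side tops thin,thick [[ 0.4403 -0.1605  0.075 ]
 [ 0.4704 -0.0133  0.075 ]]
fence far [(np.float64(0.6459), np.float64(-0.0346)), (np.float64(0.6464), np.float64(-0.1012))]
fence near [(np.float64(0.632), np.float64(-0.0336)), (np.float64(0.633), np.float64(-0.1001))]
thick plate near top [(np.float64(0.6451), np.float64(0.0253))]
side fence [(np.float64(0.6455), np.float64(-0.0115)), (np.float64(0.6476), np.float64(-0.0887)), (np.float64(0.6491), np.float64(-0.1518))]
```

apply_moves --deltas '[{"translation":[0.015,-0.044,0],"turn":[0,0,-0.128],"hand":0.06},{"translation":[0.015,-0.044,0],"turn":[0,0,-0.128],"hand":0.06},{"translation":[0.015,-0.044,0],"turn":[0,0,-0.128],"hand":0.06},{"translation":[0.015,-0.044,0],"turn":[0,0,-0.128],"hand":0.06},{"translation":[0.015,-0.044,0],"turn":[0,0,-0.128],"hand":0.06}]'

```text
time: 0.6
ee_pos: [0.3455, 0.338, 0.2316]
eef_rot: [0.525, 0.851, -0.002, -0.003]
ft_force: [0.8, 0.2, 0.0]
width: 0.0614
```

apply_moves --deltas '[{"translation":[0.015,-0.044,0],"turn":[0,0,-0.128],"hand":0.06},{"translation":[0.015,-0.044,0],"turn":[0,0,-0.128],"hand":0.06},{"translation":[0.015,-0.044,0],"turn":[0,0,-0.128],"hand":0.06},{"translation":[0.015,-0.044,0],"turn":[0,0,-0.128],"hand":0.06},{"translation":[0.015,-0.044,0],"turn":[0,0,-0.128],"hand":0.06}]'

```text
time: 1.1
ee_pos: [0.4208, 0.108, 0.2307]
eef_rot: [0.775, 0.632, -0.001, -0.004]
ft_force: [0.8, -0.2, 0.3]
width: 0.0601
```

apply_moves --deltas '[{"translation":[0.017,-0.041,0],"turn":[0,0,-0.07],"hand":0.06},{"translation":[0.017,-0.041,0],"turn":[0,0,-0.07],"hand":0.06},{"translation":[0.017,-0.04,-0.02],"turn":[0,0,-0.07],"hand":0.06},{"translation":[0,0,-0.03],"turn":[0,0,0],"hand":0.06},{"translation":[0,0,0],"turn":[0,0,0],"hand":0.06}]'

```text
time: 1.6
ee_pos: [0.4734, -0.027, 0.1802]
eef_rot: [0.843, 0.537, 0.0, -0.003]
ft_force: [-0.1, 0.8, 0.2]
width: 0.0603
```

apply_moves --deltas '[{"translation":[-0.0015,0.013,-0.04],"turn":[0,0,0.02],"hand":0.05},{"translation":[0,0,-0.035],"turn":[0,0,0],"hand":0.05},{"translation":[0,0,0],"turn":[0,0,0],"hand":0.05}]'

```text
time: 1.9
ee_pos: [0.4729, -0.0123, 0.1064]
eef_rot: [0.837, 0.547, 0.002, -0.003]
ft_force: [-1.1, -0.4, -0.1]
width: 0.0512
```

```bash
cat > st.py <<'E'
from bench import readout
from scipy.spatial.transform import Rotation as R
import numpy as np
s=readout.read_state();M=R.from_quat(s["eef_rot"]).as_matrix()
a=np.radians(4.4);X=np.array([np.cos(a),np.sin(a)]);Y=np.array([-X[1],X[0]]);p=s["ee_pos"]
print("t",round(s["time"],2),"p",p.round(4),"n,t",(p[:2]@X).round(4),(p[:2]@Y).round(4),"jaw deg",np.degrees(np.arctan2(M[1,1],M[0,1])).round(2),"zaxis",M[:,2].round(4),"f",s["ft_force"].round(2),"w",round(s["width"],4))
E
python3 st.py
```

```text
t 1.9 p [ 0.4729 -0.0123  0.1064] n,t 0.4705 -0.0485 jaw deg -23.71 zaxis [-2.0e-04  6.6e-03 -1.0e+00] f [-1.11 -0.36 -0.1 ] w 0.0512
```

apply_moves --deltas '[{"translation":[-0.001,-0.001,-0.025],"turn":[-0.006,0,0],"hand":0.05},{"translation":[0,0,-0.026],"turn":[0,0,0],"hand":0.05},{"translation":[0,0,0],"turn":[0,0,0],"hand":0.0},{"translation":[0,0,0],"turn":[0,0,0],"hand":0.0},{"translation":[0,0,0],"turn":[0,0,0],"hand":0.0}]' --newtons 40

```text
time: 2.4
ee_pos: [0.4768, -0.0097, 0.0642]
eef_rot: [0.836, 0.549, 0.004, 0.0]
ft_force: [0.6, -0.4, 1.1]
width: 0.0335
```

apply_moves --deltas '[{"translation":[0,0,0],"turn":[0,0,0],"hand":0.0},{"translation":[0,0,0],"turn":[0,0,0],"hand":0.0},{"translation":[0,0,0],"turn":[0,0,0],"hand":0.0}]'

```text
time: 2.7
ee_pos: [0.4785, -0.0091, 0.0675]
eef_rot: [0.836, 0.549, 0.006, 0.001]
ft_force: [0.4, 0.1, -3.0]
width: 0.0188
```

```bash
python3 st.py
```

```text
t 2.7 p [ 0.4785 -0.0091  0.0675] n,t 0.4764 -0.0458 jaw deg -23.39 zaxis [ 0.0111  0.0054 -0.9999] f [ 0.43  0.06 -2.97] w 0.0188
```

apply_moves --deltas '[{"translation":[0,0,0.03],"turn":[0,0.01,0],"hand":0.0},{"translation":[0,0,0.04],"turn":[0,0,0],"hand":0.0},{"translation":[0.02,0.003,0.015],"turn":[0,0,0.09],"hand":0.0},{"translation":[0.04,0.008,0],"turn":[0,0,0.1],"hand":0.0},{"translation":[0.04,0.008,0],"turn":[0,0,0.1],"hand":0.0}]'

```text
time: 3.2
ee_pos: [0.5763, 0.0091, 0.157]
eef_rot: [0.746, 0.666, 0.001, -0.003]
ft_force: [0.4, 0.3, -2.2]
width: 0.019
```

apply_moves --deltas '[{"translation":[0.04,0.008,0],"turn":[0,0,0.1],"hand":0.0},{"translation":[0.03,0.005,0],"turn":[0,0,0.09],"hand":0.0},{"translation":[0.01,0,0],"turn":[0,0,0],"hand":0.0},{"translation":[0,0,0],"turn":[0,0,0],"hand":0.0}]'

```text
time: 3.6
ee_pos: [0.6622, 0.0248, 0.1549]
eef_rot: [0.673, 0.739, -0.0, -0.004]
ft_force: [-0.1, -0.1, -2.1]
width: 0.0189
```

```bash
python3 st.py
python3 - <<'E'
from bench import camera
import cv2,numpy as np
t=camera("top")[:,:,::-1];s=camera("side")[:,:,::-1]
cv2.imwrite("pics/top1.png",t);cv2.imwrite("pics/side1.png",s)
a=cv2.resize(t[130:260,200:330],(400,400));b=cv2.resize(s[110:250,240:380],(400,400))
cv2.imwrite("pics/c1.png",np.hstack([a,b]))
E
python3 st.py
```

```text
t 3.6 p [0.6622 0.0248 0.1549] n,t 0.6622 -0.0261 jaw deg 5.33 zaxis [-0.0056  0.0046 -1.    ] f [-0.06 -0.1  -2.1 ] w 0.0189
t 3.7 p [0.6609 0.0247 0.1552] n,t 0.6609 -0.026 jaw deg 5.29 zaxis [-0.0061  0.0052 -1.    ] f [-0.9  -0.64 -2.16] w 0.019
```

View pics/c1.png

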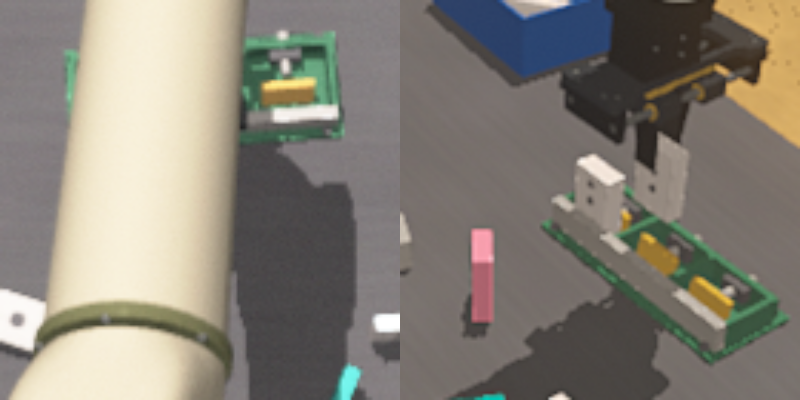

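Run:
```python
from h import *
a=np.radians(4.4);X=np.array([np.cos(a),np.sin(a)]);Y=np.array([-X[1],X[0]])
def plane(uv,n):
    A,B=ray("side",[uv],0)[0],ray("side",[uv],.2)[0]
    s=(n-A[:2]@X)/((B-A)[:2]@X);P=A+s*(B-A);return (P[:2]@Y).round(4),P[2].round(4)
f=lambda u,v:(240+(u-400)/2.857-.3,110+v/2.857-.3)
print("end bottom",plane(f(675,219),.661),"end top",plane(f(673,145),.661))
im=cv2.imread("pics/side1.png")[150:192,318:345]
cv2.imwrite("pics/z.png",cv2.resize(im,None,fx=14,fy=14,interpolation=cv2.INTER_CUBIC))
```

```text
end bottom (np.float64(-0.0555), np.float64(0.0887)) end top (np.float64(-0.0426), np.float64(0.1668))
```

View pics/z.png

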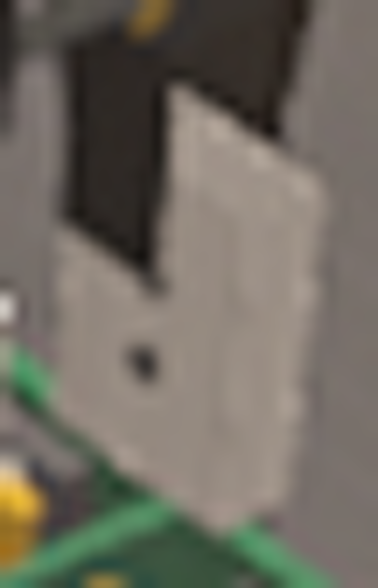

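Run:
```python
from h import *
a=np.radians(4.4);X=np.array([np.cos(a),np.sin(a)]);Y=np.array([-X[1],X[0]])
def plane(uv,n):
    A,B=ray("side",[uv],0)[0],ray("side",[uv],.2)[0]
    s=(n-A[:2]@X)/((B-A)[:2]@X);P=A+s*(B-A);return (P[:2]@Y).round(4),P[2].round(4)
f=lambda u,v:(318+u/14-.5,150+v/14-.5)
for nm,p,n in[("far bot",(287,503),.6705),("far top",(325,187),.6705),("near bot",(220,532),.6515),("near left bot",(48,395),.6515)]: print(nm,plane(f(*p),n))
```

```text
far bot (np.float64(-0.0536), np.float64(0.0865))
far top (np.float64(-0.0543), np.float64(0.1618))
near bot (np.float64(-0.0549), np.float64(0.0886))
near left bot (np.float64(-0.003), np.float64(0.091))
```

apply_moves --deltas '[{"translation":[-0.003,-0.002,-0.015],"turn":[-0.005,-0.006,-0.016],"hand":0.0},{"translation":[0,0,-0.02],"turn":[0,0,0],"hand":0.0},{"translation":[0,0,-0.008],"turn":[0,0,0],"hand":0.0},{"translation":[0,0,0],"turn":[0,0,0],"hand":0.0}]' --newtons 50

```text
time: 4.1
ee_pos: [0.6549, 0.0221, 0.1126]
eef_rot: [0.681, 0.733, 0.0, -0.0]
ft_force: [0.3, 0.1, -2.4]
width: 0.0185
```

```bash
python3 st.py
```

```text
t 4.1 p [0.6549 0.0221 0.1126] n,t 0.6547 -0.0282 jaw deg 4.2 zaxis [ 2.e-04  1.e-03 -1.e+00] f [ 0.27  0.05 -2.45] w 0.0185
```

apply_moves --deltas '[{"translation":[0.003,-0.001,0],"turn":[0,0,0.003],"hand":0.0},{"translation":[0,0,0],"turn":[0,0,0],"hand":0.0}]'

```text
time: 4.3
ee_pos: [0.6582, 0.021, 0.1142]
eef_rot: [0.68, 0.734, 0.001, 0.0]
ft_force: [-0.7, -0.7, -2.8]
width: 0.0185
```

```bash
python3 st.py
```

```text
t 4.3 p [0.6582 0.021  0.1142] n,t 0.6578 -0.0296 jaw deg 4.38 zaxis [ 0.0014  0.0014 -1.    ] f [-0.67 -0.66 -2.8 ] w 0.0185
```

apply_moves --deltas '[{"translation":[0,0,-0.006],"turn":[-0.001,0.001,0],"hand":0.0},{"translation":[0,0,-0.005],"turn":[0,0,0],"hand":0.0},{"translation":[0,0,-0.004],"turn":[0,0,0],"hand":0.0}]'

```text
time: 4.6
ee_pos: [0.6602, 0.021, 0.1018]
eef_rot: [0.68, 0.734, 0.002, 0.002]
ft_force: [-8.6, 0.8, 33.1]
width: 0.0188
```

```bash
python3 st.py
```

```text
t 4.6 p [0.6602 0.021  0.1018] n,t 0.6598 -0.0297 jaw deg 4.37 zaxis [ 0.0055  0.0013 -1.    ] f [-8.63  0.81 33.12] w 0.0188
```

apply_moves --deltas '[{"translation":[-0.002,0,0.006],"turn":[0,-0.004,0],"hand":0.0}]'

```text
time: 4.7
ee_pos: [0.6582, 0.021, 0.1075]
eef_rot: [0.68, 0.734, 0.004, 0.003]
ft_force: [-0.4, -0.2, -2.3]
width: 0.0188
```

```bash
python3 st.py
```

```text
t 4.7 p [0.6582 0.021  0.1075] n,t 0.6578 -0.0296 jaw deg 4.37 zaxis [ 0.0091  0.0012 -1.    ] f [-0.44 -0.22 -2.31] w 0.0188
```

apply_moves --deltas '[{"translation":[-0.0023,0,0],"turn":[-0.001,0.009,0],"hand":0.0},{"translation":[0,0,-0.002],"turn":[0,0,0],"hand":0.0}]'

```text
time: 4.9
ee_pos: [0.656, 0.021, 0.1062]
eef_rot: [0.68, 0.734, 0.0, 0.0]
ft_force: [0.1, -0.1, -2.0]
width: 0.0187
```

```bash
python3 st.py
```

```text
t 4.9 p [0.656  0.021  0.1062] n,t 0.6557 -0.0294 jaw deg 4.37 zaxis [ 9.e-04  4.e-04 -1.e+00] f [ 0.06 -0.05 -2.04] w 0.0187
```

apply_moves --deltas '[{"translation":[0,0,-0.002],"turn":[0,0,0],"hand":0.0},{"translation":[0,0,-0.002],"turn":[0,0,0],"hand":0.0}]'

```text
time: 5.1
ee_pos: [0.6557, 0.0211, 0.101]
eef_rot: [0.68, 0.734, 0.0, -0.0]
ft_force: [-0.9, 0.3, -2.4]
width: 0.0187
```

```bash
python3 st.py
```

```text
t 5.1 p [0.6557 0.0211 0.101 ] n,t 0.6553 -0.0293 jaw deg 4.38 zaxis [-2.e-04  2.e-04 -1.e+00] f [-0.86  0.27 -2.42] w 0.0187
```

apply_moves --deltas '[{"translation":[0,0,-0.0015],"turn":[0,0,0],"hand":0.0},{"translation":[0,0,-0.0015],"turn":[0,0,0],"hand":0.0}]'

```text
time: 5.3
ee_pos: [0.6553, 0.0211, 0.0969]
eef_rot: [0.68, 0.734, -0.0, -0.001]
ft_force: [0.4, -0.4, -1.0]
width: 0.0188
```

apply_moves --deltas '[{"translation":[0,0,-0.0015],"turn":[0,0,0],"hand":0.0}]'

```text
time: 5.4
ee_pos: [0.6552, 0.0211, 0.095]
eef_rot: [0.68, 0.734, -0.001, -0.001]
ft_force: [1.0, 0.0, -2.2]
width: 0.0182
```

```bash
python3 st.py
```

```text
t 5.4 p [0.6552 0.0211 0.095 ] n,t 0.6549 -0.0293 jaw deg 4.38 zaxis [-1.7e-03 -1.0e-04 -1.0e+00] f [ 0.97  0.02 -2.2 ] w 0.0182
```

apply_moves --deltas '[{"translation":[0,0,-0.0015],"turn":[0,-0.002,0],"hand":0.0}]'

```text
time: 5.5
ee_pos: [0.6552, 0.0211, 0.0933]
eef_rot: [0.68, 0.734, 0.0, 0.0]
ft_force: [-0.0, -0.1, -2.3]
width: 0.0185
```

apply_moves --deltas '[{"translation":[0,0,-0.0015],"turn":[0,0,0],"hand":0.0}]'

```text
time: 5.6
ee_pos: [0.6552, 0.0211, 0.0916]
eef_rot: [0.68, 0.734, 0.0, 0.0]
ft_force: [0.5, -0.1, -2.6]
width: 0.0184
```

```bash
python3 st.py
```

```text
t 5.6 p [0.6552 0.0211 0.0916] n,t 0.6549 -0.0293 jaw deg 4.38 zaxis [ 3.e-04 -1.e-04 -1.e+00] f [ 0.49 -0.07 -2.59] w 0.0184
```

apply_moves --deltas '[{"translation":[0,0,-0.001],"turn":[0,0,0],"hand":0.0}]'

```text
time: 5.7
ee_pos: [0.6551, 0.021, 0.0905]
eef_rot: [0.68, 0.734, 0.0, 0.0]
ft_force: [-0.4, 0.1, -2.5]
width: 0.0185
```

apply_moves --deltas '[{"translation":[0,0,-0.001],"turn":[0,0,0],"hand":0.0}]'

```text
time: 5.8
ee_pos: [0.6552, 0.021, 0.0894]
eef_rot: [0.68, 0.734, 0.0, 0.0]
ft_force: [0.0, -0.1, -2.3]
width: 0.0191
```

apply_moves --deltas '[{"translation":[0,0,-0.001],"turn":[0,0,0],"hand":0.0}]'

```text
time: 5.9
ee_pos: [0.6552, 0.0211, 0.0884]
eef_rot: [0.68, 0.734, 0.0, 0.0]
ft_force: [-1.1, 0.3, -1.4]
width: 0.0188
```

apply_moves --deltas '[{"translation":[0,0,-0.001],"turn":[0,0,0],"hand":0.0}]'

```text
time: 6.0
ee_pos: [0.655, 0.021, 0.0874]
eef_rot: [0.68, 0.734, -0.0, 0.0]
ft_force: [-1.3, 0.3, -0.6]
width: 0.0183
```

apply_moves --deltas '[{"translation":[0,0,-0.001],"turn":[0,0,0],"hand":0.0}]'

```text
time: 6.1
ee_pos: [0.6548, 0.021, 0.0864]
eef_rot: [0.68, 0.734, -0.0, -0.0]
ft_force: [-2.2, -0.3, -0.3]
width: 0.0185
```

apply_moves --deltas '[{"translation":[-0.001,0,-0.0005],"turn":[0,0,0],"hand":0.0}]'

```text
time: 6.2
ee_pos: [0.6545, 0.021, 0.0862]
eef_rot: [0.68, 0.734, 0.0, 0.0]
ft_force: [3.2, -0.2, 0.3]
width: 0.0188
```

apply_moves --deltas '[{"translation":[-0.001,0,-0.0005],"turn":[0,0,0],"hand":0.0}]'

```text
time: 6.3
ee_pos: [0.6544, 0.021, 0.0863]
eef_rot: [0.68, 0.734, 0.001, 0.001]
ft_force: [3.0, 0.2, -0.8]
width: 0.0185
```

apply_moves --deltas '[{"translation":[0,0,-0.0015],"turn":[0,0,0],"hand":0.0}]'

```text
time: 6.4
ee_pos: [0.6546, 0.021, 0.0854]
eef_rot: [0.68, 0.734, 0.001, 0.001]
ft_force: [-2.9, -0.3, 5.3]
width: 0.018
```

apply_moves --deltas '[{"translation":[0,0,-0.002],"turn":[0,0,0],"hand":0.0}]'

```text
time: 6.5
ee_pos: [0.6546, 0.0209, 0.0842]
eef_rot: [0.68, 0.734, 0.002, 0.001]
ft_force: [-4.7, 0.3, 12.0]
width: 0.0188
```

```bash
python3 st.py
```

```text
t 6.5 p [0.6546 0.0209 0.0842] n,t 0.6543 -0.0294 jaw deg 4.37 zaxis [ 4.4e-03  5.0e-04 -1.0e+00] f [-4.73  0.35 11.97] w 0.0188
```

apply_moves --deltas '[{"translation":[-0.001,0,-0.0022],"turn":[0,0.003,0],"hand":0.0}]'

```text
time: 6.6
ee_pos: [0.6545, 0.0209, 0.0838]
eef_rot: [0.68, 0.734, 0.002, 0.001]
ft_force: [-2.9, -0.0, 17.6]
width: 0.0186
```

```bash
python3 st.py
```

```text
t 6.6 p [0.6545 0.0209 0.0838] n,t 0.6542 -0.0294 jaw deg 4.37 zaxis [ 0.0036  0.001  -1.    ] f [-2.92 -0.04 17.61] w 0.0186
```

apply_moves --deltas '[{"translation":[0,0,0],"turn":[0,0,0],"hand":0.045},{"translation":[0,0,0],"turn":[0,0,0],"hand":0.045},{"translation":[0,0,0],"turn":[0,0,0],"hand":0.045},{"translation":[0,0,0.03],"turn":[0,0,0],"hand":0.045},{"translation":[0,0,0.04],"turn":[0,0,0],"hand":0.045}]'

```text
time: 7.1
ee_pos: [0.6506, 0.0211, 0.1492]
eef_rot: [0.68, 0.734, -0.003, -0.003]
ft_force: [0.5, -0.1, 0.5]
width: 0.0438
```

```bash
python3 st.py
```

```text
t 7.1 p [0.6506 0.0211 0.1492] n,t 0.6503 -0.0289 jaw deg 4.38 zaxis [-7.4e-03 -5.0e-04 -1.0e+00] f [ 0.45 -0.09  0.48] w 0.0438
```

apply_moves --deltas '[{"translation":[-0.035,-0.03,0.01],"turn":[0,-0.007,0.016],"hand":0.05},{"translation":[-0.035,-0.03,0],"turn":[0,0,0],"hand":0.05},{"translation":[-0.035,-0.03,0],"turn":[0,0,0],"hand":0.05},{"translation":[-0.035,-0.03,0],"turn":[0,0,0],"hand":0.05},{"translation":[-0.03,-0.027,0],"turn":[0,0,0],"hand":0.05}]'

```text
time: 7.6
ee_pos: [0.4801, -0.1247, 0.1636]
eef_rot: [0.67, 0.742, 0.004, 0.003]
ft_force: [0.3, -1.1, 0.5]
width: 0.0499
```

```bash
python3 st.py;  python3 - <<'E'
from bench import camera
import cv2,numpy as np
t=camera("top")[:,:,::-1];s=camera("side")[:,:,::-1]
cv2.imwrite("pics/top2.png",t);cv2.imwrite("pics/side2.png",s)
a=cv2.resize(t[130:260,220:350],(400,400));b=cv2.resize(s[140:300,230:390],(400,400))
cv2.imwrite("pics/c2.png",np.hstack([a,b]))
E
```

```text
t 7.6 p [ 0.4801 -0.1247  0.1636] n,t 0.4691 -0.1611 jaw deg 5.87 zaxis [ 0.0093  0.0011 -1.    ] f [ 0.33 -1.09  0.45] w 0.0499
```

View pics/c2.png

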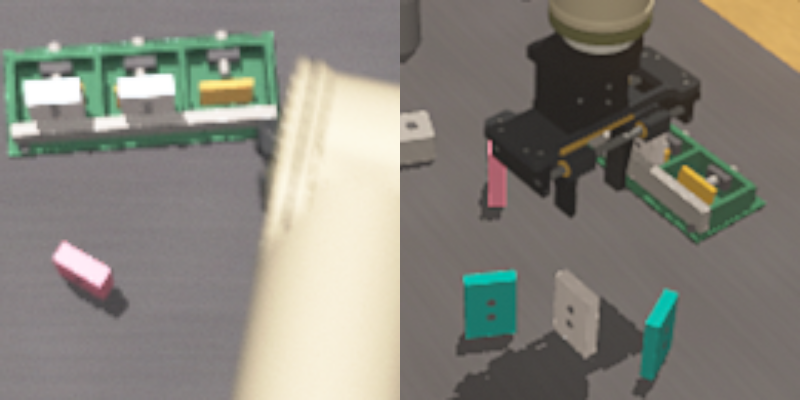

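apply_moves --deltas '[{"translation":[-0.018,-0.018,0],"turn":[0,0.008,-0.01],"hand":0.05},{"translation":[-0.018,-0.017,0],"turn":[0,0,0],"hand":0.05},{"translation":[0,0,-0.02],"turn":[0,0,0],"hand":0.05},{"translation":[0,0,-0.03],"turn":[0,0,0],"hand":0.05},{"translation":[0,0,0],"turn":[0,0,0],"hand":0.05}]'

```text
time: 8.2
ee_pos: [0.4414, -0.1634, 0.1134]
eef_rot: [0.676, 0.737, 0.002, 0.0]
ft_force: [-0.6, -0.9, 0.6]
width: 0.0497
```

```bash
python3 st.py
```

```text
t 8.2 p [ 0.4414 -0.1634  0.1134] n,t 0.4275 -0.1967 jaw deg 4.87 zaxis [ 0.0038  0.0029 -1.    ] f [-0.6  -0.91  0.61] w 0.0497
```

apply_moves --deltas '[{"translation":[0.0015,0.003,-0.02],"turn":[-0.003,0.004,0.007],"hand":0.05},{"translation":[0,0,-0.02],"turn":[0,0,0],"hand":0.05},{"translation":[0,0,-0.012],"turn":[0,0,0],"hand":0.05}]'

```text
time: 8.5
ee_pos: [0.4459, -0.1599, 0.0636]
eef_rot: [0.673, 0.739, 0.001, 0.002]
ft_force: [0.3, -0.8, -0.2]
width: 0.0502
```

```bash
python3 st.py
```

```text
t 8.5 p [ 0.4459 -0.1599  0.0636] n,t 0.4323 -0.1937 jaw deg 5.35 zaxis [ 3.8e-03 -5.0e-04 -1.0e+00] f [ 0.27 -0.83 -0.16] w 0.0502
```

apply_moves --deltas '[{"translation":[-0.002,0,-0.008],"turn":[0,0.004,0],"hand":0.024},{"translation":[0,0,-0.001],"turn":[0,0,0],"hand":0.024},{"translation":[0,0,0],"turn":[0,0,0],"hand":0.024}]'

```text
time: 8.8
ee_pos: [0.4444, -0.1596, 0.0548]
eef_rot: [0.673, 0.74, -0.001, -0.0]
ft_force: [0.2, -0.2, 0.7]
width: 0.0333
```

```bash
python3 st.py
```

```text
t 8.8 p [ 0.4444 -0.1596  0.0548] n,t 0.4308 -0.1932 jaw deg 5.39 zaxis [-1.4e-03 -7.0e-04 -1.0e+00] f [ 0.16 -0.23  0.74] w 0.0333
```

apply_moves --deltas '[{"translation":[0,0,0.002],"turn":[0,0,0],"hand":0.0},{"translation":[0,0,0],"turn":[0,0,0],"hand":0.0},{"translation":[0,0,0],"turn":[0,0,0],"hand":0.0},{"translation":[0,0,0],"turn":[0,0,0],"hand":0.0}]' --newtons 50

```text
time: 9.2
ee_pos: [0.4455, -0.1597, 0.0589]
eef_rot: [0.673, 0.74, 0.0, 0.001]
ft_force: [-0.4, -0.0, -1.1]
width: 0.0136
```

```bash
python3 st.py
```

```text
t 9.2 p [ 0.4455 -0.1597  0.0589] n,t 0.432 -0.1934 jaw deg 5.39 zaxis [ 1.5e-03 -5.0e-04 -1.0e+00] f [-0.38 -0.02 -1.09] w 0.0136
```

apply_moves --deltas '[{"translation":[0,0,0.04],"turn":[0,0.001,0],"hand":0.0},{"translation":[0,0,0.045],"turn":[0,0,0],"hand":0.0},{"translation":[0.03,0.014,0],"turn":[0,0,-0.01],"hand":0.0},{"translation":[0.04,0.018,0],"turn":[0,0,-0.007],"hand":0.0},{"translation":[0.04,0.018,0],"turn":[0,0,0],"hand":0.0}]'

```text
time: 9.7
ee_pos: [0.5541, -0.1114, 0.1498]
eef_rot: [0.683, 0.731, 0.002, 0.0]
ft_force: [0.8, -0.8, -1.9]
width: 0.0135
```

apply_moves --deltas '[{"translation":[0.04,0.018,0],"turn":[0,0,0],"hand":0.0},{"translation":[0.035,0.016,0],"turn":[0,0,0],"hand":0.0},{"translation":[0.01,0.005,0],"turn":[0,0,0],"hand":0.0},{"translation":[0,0,0],"turn":[0,0,0],"hand":0.0}]'

```text
time: 10.1
ee_pos: [0.6459, -0.0653, 0.1479]
eef_rot: [0.68, 0.733, 0.002, -0.0]
ft_force: [-0.3, -0.4, -2.1]
width: 0.0137
```

```bash
python3 st.py
```

```text
t 10.1 p [ 0.6459 -0.0653  0.1479] n,t 0.639 -0.1146 jaw deg 4.31 zaxis [ 0.0027  0.0042 -1.    ] f [-0.27 -0.43 -2.12] w 0.0137
```

apply_moves --deltas '[{"translation":[0.012,0.004,0],"turn":[-0.004,0.003,0.001],"hand":0.0},{"translation":[0,0,-0.015],"turn":[0,0,0],"hand":0.0},{"translation":[0,0,-0.012],"turn":[0,0,0],"hand":0.0},{"translation":[0,0,0],"turn":[0,0,0],"hand":0.0}]'

```text
time: 10.5
ee_pos: [0.6545, -0.0635, 0.1174]
eef_rot: [0.68, 0.733, -0.002, -0.001]
ft_force: [-0.5, 1.2, -1.8]
width: 0.0136
```

```bash
python3 st.py
python3 - <<'E'
from bench import camera
import cv2
s=camera("side")[:,:,::-1];cv2.imwrite("pics/side3.png",s)
cv2.imwrite("pics/c3.png",cv2.resize(s[160:240,300:400],None,fx=8,fy=7.5,interpolation=cv2.INTER_CUBIC)[:600])
E
python3 st.py
```

```text
t 10.5 p [ 0.6545 -0.0635  0.1174] n,t 0.6477 -0.1136 jaw deg 4.24 zaxis [-3.9e-03 -6.0e-04 -1.0e+00] f [-0.53  1.19 -1.81] w 0.0136
t 10.55 p [ 0.6547 -0.0638  0.1182] n,t 0.6479 -0.1139 jaw deg 4.22 zaxis [-3.4e-03 -7.0e-04 -1.0e+00] f [-0.38  0.31 -1.64] w 0.0141
```

View pics/c3.png

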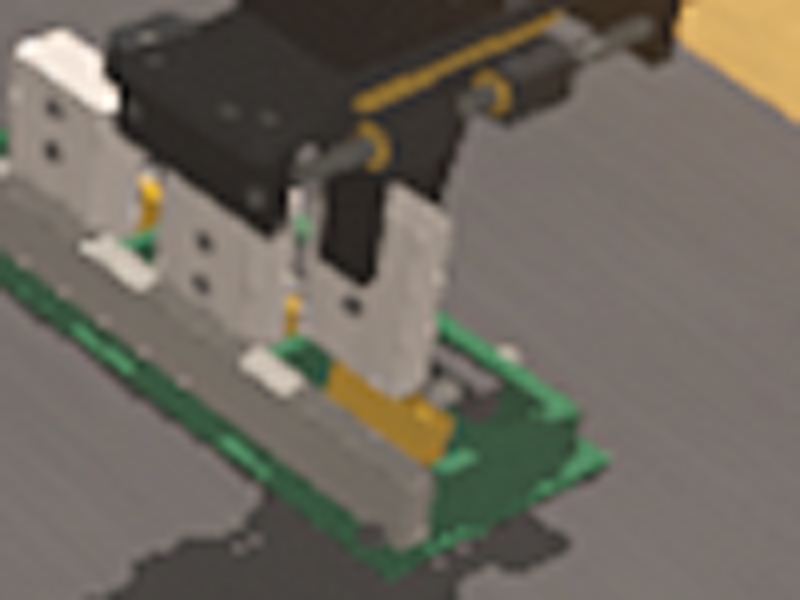

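The plate is upright over the end slot. Its near bottom corner is at crop (400,395), its far bottom corner at about (430,375), and its left bottom corner at about (305,328). The middle plate stands flat on the fence.

Run:
```python
from h import *
a=np.radians(4.4);X=np.array([np.cos(a),np.sin(a)]);Y=np.array([-X[1],X[0]])
def plane(uv,n):
    A,B=ray("side",[uv],0)[0],ray("side",[uv],.2)[0]
    s=(n-A[:2]@X)/((B-A)[:2]@X);P=A+s*(B-A);return (P[:2]@Y).round(4),P[2].round(4)
f=lambda u,v:(300+u/8-.5,160+v/7.5-.5)
for nm,p,n in[("near bot",(400,397),.6409),("left bot",(305,328),.6409),("far top",(453,213),.6549),("far bot",(432,375),.6549),
 ("slot cheek top R",(455,420),.6645)]: print(nm,plane(f(*p),n))
```

```text
near bot (np.float64(-0.1355), np.float64(0.0599))
left bot (np.float64(-0.0884), np.float64(0.0604))
far top (np.float64(-0.134), np.float64(0.1346))
far bot (np.float64(-0.1356), np.float64(0.0632))
slot cheek top R (np.float64(-0.1403), np.float64(0.0405))
```

apply_moves --deltas '[{"translation":[0.005,0.001,-0.003],"turn":[0,-0.0035,0.002],"hand":0.0},{"translation":[0,0,-0.006],"turn":[0,0,0],"hand":0.0},{"translation":[0,0,-0.003],"turn":[0,0,0],"hand":0.0}]'

```text
time: 10.85
ee_pos: [0.6598, -0.0638, 0.1066]
eef_rot: [0.68, 0.733, 0.0, 0.001]
ft_force: [0.1, 0.6, -1.7]
width: 0.0134
```

```bash
python3 st.py
```

```text
t 10.85 p [ 0.6598 -0.0638  0.1066] n,t 0.6529 -0.1142 jaw deg 4.26 zaxis [ 2.e-03 -5.e-04 -1.e+00] f [ 0.1   0.58 -1.68] w 0.0134
```

Foot at about 0.049. I'll lower in small steps.

apply_moves --deltas '[{"translation":[0,0,-0.003],"turn":[0,0.002,0.002],"hand":0.0},{"translation":[0,0,-0.002],"turn":[0,0,0],"hand":0.0},{"translation":[0,0,-0.002],"turn":[0,0,0],"hand":0.0}]'

```text
time: 11.15
ee_pos: [0.6598, -0.064, 0.0991]
eef_rot: [0.68, 0.734, -0.0, 0.0]
ft_force: [0.7, -0.5, -1.9]
width: 0.0135
```

```bash
python3 st.py
```

```text
t 11.15 p [ 0.6598 -0.064   0.0991] n,t 0.6529 -0.1144 jaw deg 4.38 zaxis [ 0.e+00 -6.e-04 -1.e+00] f [ 0.7  -0.51 -1.89] w 0.0135
```

apply_moves --deltas '[{"translation":[0,0,-0.0015],"turn":[0,0,0],"hand":0.0},{"translation":[0,0,-0.0015],"turn":[0,0,0],"hand":0.0}]'

```text
time: 11.35
ee_pos: [0.6598, -0.0639, 0.0958]
eef_rot: [0.68, 0.734, -0.0, 0.0]
ft_force: [0.6, 0.5, -0.9]
width: 0.0135
```

apply_moves --deltas '[{"translation":[0,0,-0.0015],"turn":[0,0,0],"hand":0.0}]'

```text
time: 11.45
ee_pos: [0.6599, -0.0639, 0.0943]
eef_rot: [0.68, 0.734, -0.0, 0.0]
ft_force: [-0.1, -0.4, -2.8]
width: 0.0138
```

apply_moves --deltas '[{"translation":[0,0,-0.0012],"turn":[0,0,0],"hand":0.0}]'

```text
time: 11.55
ee_pos: [0.6599, -0.0639, 0.093]
eef_rot: [0.68, 0.734, -0.0, 0.0]
ft_force: [-0.7, 0.0, -1.8]
width: 0.0137
```

```bash
python3 st.py
```

```text
t 11.55 p [ 0.6599 -0.0639  0.093 ] n,t 0.653 -0.1143 jaw deg 4.39 zaxis [ 3.e-04 -6.e-04 -1.e+00] f [-0.66  0.01 -1.76] w 0.0137
```

apply_moves --deltas '[{"translation":[0,0,-0.0015],"turn":[0,0,0],"hand":0.0}]'

```text
time: 11.65
ee_pos: [0.6599, -0.0639, 0.0915]
eef_rot: [0.68, 0.734, -0.0, 0.0]
ft_force: [0.4, 0.4, -2.7]
width: 0.0135
```

apply_moves --deltas '[{"translation":[0,0,-0.0015],"turn":[0,0,0],"hand":0.0}]'

```text
time: 11.75
ee_pos: [0.6599, -0.0639, 0.0898]
eef_rot: [0.68, 0.734, -0.0, 0.0]
ft_force: [-0.5, 0.7, -1.9]
width: 0.0135
```

apply_moves --deltas '[{"translation":[0,0,-0.0015],"turn":[0,0,0],"hand":0.0}]'

```text
time: 11.85
ee_pos: [0.66, -0.0639, 0.0883]
eef_rot: [0.68, 0.734, -0.0, 0.0]
ft_force: [-0.1, 0.1, -1.1]
width: 0.0141
```

apply_moves --deltas '[{"translation":[0,0,-0.0015],"turn":[0,0,0],"hand":0.0}]'

```text
time: 11.95
ee_pos: [0.66, -0.0638, 0.0866]
eef_rot: [0.679, 0.734, -0.0, 0.0]
ft_force: [0.2, -0.4, -2.0]
width: 0.0135
```

Foot is about 0.0285 now, inside the slot and free. I'll continue.

apply_moves --deltas '[{"translation":[0,0,-0.0012],"turn":[0,0,0],"hand":0.0}]'

```text
time: 12.05
ee_pos: [0.6599, -0.0638, 0.0852]
eef_rot: [0.679, 0.734, -0.0, 0.0]
ft_force: [0.7, 0.1, -1.4]
width: 0.0138
```

apply_moves --deltas '[{"translation":[0,0,-0.0012],"turn":[0,0,0],"hand":0.0}]'

```text
time: 12.15
ee_pos: [0.6599, -0.0639, 0.0839]
eef_rot: [0.68, 0.734, -0.0, 0.0]
ft_force: [-0.2, -0.2, -2.5]
width: 0.0136
```

apply_moves --deltas '[{"translation":[0,0,-0.0012],"turn":[0,0,0],"hand":0.0}]'

```text
time: 12.25
ee_pos: [0.6599, -0.0639, 0.0826]
eef_rot: [0.68, 0.734, -0.0, 0.0]
ft_force: [0.4, -0.7, -1.7]
width: 0.0137
```

```bash
python3 st.py
```

```text
t 12.25 p [ 0.6599 -0.0639  0.0826] n,t 0.6531 -0.1143 jaw deg 4.39 zaxis [ 4.e-04 -5.e-04 -1.e+00] f [ 0.41 -0.74 -1.69] w 0.0137
```

apply_moves --deltas '[{"translation":[-0.0008,0,-0.0005],"turn":[0,0,0],"hand":0.0}]'

```text
time: 12.35
ee_pos: [0.6591, -0.0639, 0.0819]
eef_rot: [0.679, 0.734, -0.0, 0.0]
ft_force: [-0.6, -0.3, -2.0]
width: 0.0139
```

apply_moves --deltas '[{"translation":[-0.0007,0,-0.0005],"turn":[0,0,0],"hand":0.0}]'

```text
time: 12.45
ee_pos: [0.6584, -0.0639, 0.0814]
eef_rot: [0.68, 0.734, -0.0, 0.0]
ft_force: [1.3, -0.3, -0.7]
width: 0.0139
```

apply_moves --deltas '[{"translation":[-0.0007,0,-0.0005],"turn":[0,0,0],"hand":0.0}]'

```text
time: 12.55
ee_pos: [0.6583, -0.0638, 0.0813]
eef_rot: [0.679, 0.734, 0.0, 0.001]
ft_force: [2.5, 0.3, 1.0]
width: 0.0135
```

apply_moves --deltas '[{"translation":[0,0,-0.0012],"turn":[0,0,0],"hand":0.0}]'

```text
time: 12.65
ee_pos: [0.6584, -0.0639, 0.0803]
eef_rot: [0.679, 0.734, 0.001, 0.001]
ft_force: [0.0, 0.7, -2.8]
width: 0.0133
```

apply_moves --deltas '[{"translation":[0,0,-0.0012],"turn":[0,0,0],"hand":0.0}]'

```text
time: 12.75
ee_pos: [0.6584, -0.0639, 0.0791]
eef_rot: [0.68, 0.734, 0.001, 0.001]
ft_force: [0.6, -0.6, -2.1]
width: 0.0135
```

apply_moves --deltas '[{"translation":[0,0,-0.0012],"turn":[0,0,0],"hand":0.0}]'

```text
time: 12.85
ee_pos: [0.6584, -0.0638, 0.0778]
eef_rot: [0.679, 0.734, 0.001, 0.001]
ft_force: [0.4, -0.0, -1.8]
width: 0.0138
```

```bash
python3 st.py
```

```text
t 12.85 p [ 0.6584 -0.0638  0.0778] n,t 0.6515 -0.1141 jaw deg 4.39 zaxis [ 2.5e-03 -5.0e-04 -1.0e+00] f [ 0.41 -0.03 -1.76] w 0.0138
```

apply_moves --deltas '[{"translation":[0,0,-0.0012],"turn":[0,0.002,0],"hand":0.0}]'

```text
time: 12.95
ee_pos: [0.6584, -0.0638, 0.0765]
eef_rot: [0.679, 0.734, 0.0, 0.0]
ft_force: [1.3, 0.3, -0.8]
width: 0.0137
```

apply_moves --deltas '[{"translation":[0,0,-0.0012],"turn":[0,0,0],"hand":0.0}]'

```text
time: 13.05
ee_pos: [0.6585, -0.0638, 0.0752]
eef_rot: [0.679, 0.734, -0.0, 0.0]
ft_force: [0.1, -0.3, -1.7]
width: 0.0138
```

apply_moves --deltas '[{"translation":[0,0,-0.0012],"turn":[0,0,0],"hand":0.0}]'

```text
time: 13.15
ee_pos: [0.6585, -0.0638, 0.0738]
eef_rot: [0.679, 0.734, -0.0, 0.0]
ft_force: [0.3, 0.6, -1.2]
width: 0.0138
```

apply_moves --deltas '[{"translation":[0,0,-0.0012],"turn":[0,0,0],"hand":0.0}]'

```text
time: 13.25
ee_pos: [0.6585, -0.0638, 0.0725]
eef_rot: [0.679, 0.734, -0.0, 0.0]
ft_force: [1.6, 0.2, -1.7]
width: 0.0135
```

apply_moves --deltas '[{"translation":[0,0,-0.0012],"turn":[0,0,0],"hand":0.0}]'

```text
time: 13.35
ee_pos: [0.6585, -0.0638, 0.0712]
eef_rot: [0.679, 0.734, -0.0, 0.0]
ft_force: [0.3, -0.3, -0.8]
width: 0.0137
```

```bash
python3 st.py
```

```text
t 13.35 p [ 0.6585 -0.0638  0.0712] n,t 0.6517 -0.1141 jaw deg 4.4 zaxis [ 4.e-04 -5.e-04 -1.e+00] f [ 0.29 -0.3  -0.85] w 0.0137
```

apply_moves --deltas '[{"translation":[0,0,-0.0012],"turn":[0,0,0],"hand":0.0}]'

```text
time: 13.45
ee_pos: [0.6585, -0.0638, 0.0701]
eef_rot: [0.679, 0.734, -0.0, 0.0]
ft_force: [-1.1, 0.2, 4.4]
width: 0.0139
```

apply_moves --deltas '[{"translation":[0,0,-0.0012],"turn":[0,0,0],"hand":0.0}]'

```text
time: 13.55
ee_pos: [0.6586, -0.0639, 0.0694]
eef_rot: [0.68, 0.734, 0.0, 0.0]
ft_force: [-2.0, -0.4, 7.8]
width: 0.0139
```

Jam felt at TCP z of about 0.0705. Now I'll press.

apply_moves --deltas '[{"translation":[-0.0005,0,-0.0016],"turn":[0,0,0],"hand":0.0}]'

```text
time: 13.65
ee_pos: [0.6585, -0.064, 0.0689]
eef_rot: [0.68, 0.734, 0.001, 0.001]
ft_force: [-3.7, 0.6, 12.1]
width: 0.014
```

apply_moves --deltas '[{"translation":[-0.0005,0,-0.0016],"turn":[0,0,0],"hand":0.0}]'

```text
time: 13.75
ee_pos: [0.6585, -0.0641, 0.0687]
eef_rot: [0.68, 0.734, 0.001, 0.001]
ft_force: [-3.8, 0.6, 12.6]
width: 0.0134
```

apply_moves --deltas '[{"translation":[-0.0008,0,-0.002],"turn":[0,0.001,0],"hand":0.0}]'

```text
time: 13.85
ee_pos: [0.6584, -0.0641, 0.0684]
eef_rot: [0.68, 0.734, 0.002, 0.001]
ft_force: [-2.6, 1.0, 15.0]
width: 0.0138
```

```bash
python3 st.py
```

```text
t 13.85 p [ 0.6584 -0.0641  0.0684] n,t 0.6516 -0.1145 jaw deg 4.37 zaxis [ 3.8e-03  7.0e-04 -1.0e+00] f [-2.59  0.95 14.99] w 0.0138
```

apply_moves --deltas '[{"translation":[0,0,0],"turn":[0,0,0],"hand":0.042},{"translation":[0,0,0],"turn":[0,0,0],"hand":0.042},{"translation":[0,0,0],"turn":[0,0,0],"hand":0.042},{"translation":[0,0,0.03],"turn":[0,0,0],"hand":0.042},{"translation":[0,0,0.04],"turn":[0,0,0],"hand":0.042}]'

```text
time: 14.35
ee_pos: [0.6546, -0.0637, 0.134]
eef_rot: [0.68, 0.734, -0.002, -0.003]
ft_force: [1.3, 0.8, 0.9]
width: 0.0402
```

apply_moves --deltas '[{"translation":[-0.03,-0.02,0.04],"turn":[0,0,0],"hand":0.042},{"translation":[-0.04,-0.04,0.02],"turn":[0,0,0],"hand":0.042},{"translation":[-0.03,-0.04,0],"turn":[0,0,0],"hand":0.042},{"translation":[-0.03,-0.04,0],"turn":[0,0,0],"hand":0.042},{"translation":[-0.03,-0.04,0],"turn":[0,0,0],"hand":0.042}]'

```text
time: 14.85
ee_pos: [0.5027, -0.234, 0.1949]
eef_rot: [0.675, 0.738, 0.001, 0.0]
ft_force: [0.2, -1.2, 0.5]
width: 0.0418
```

```bash
python3 st.py;  python3 - <<'E'
from bench import camera
import cv2,numpy as np
t=camera("top")[:,:,::-1];s=camera("side")[:,:,::-1]
cv2.imwrite("pics/top4.png",t);cv2.imwrite("pics/side4.png",s)
a=cv2.resize(t[130:260,190:320],(400,400),interpolation=cv2.INTER_CUBIC);b=cv2.resize(s[150:250,285:385],(400,400),interpolation=cv2.INTER_CUBIC)
cv2.imwrite("pics/c4.png",np.hstack([a,b]))
from h import *
X=np.array([np.cos(np.radians(4.4)),np.sin(np.radians(4.4))]);Y=np.array([-X[1],X[0]])
comps("top","pics/top4.png",lambda im:im.min(2)>235,(195,135,375,200),[.087],amin=15)
E
```

```text
t 14.85 p [ 0.5027 -0.234   0.1949] n,t 0.4833 -0.2718 jaw deg 5.17 zaxis [ 0.002   0.0016 -1.    ] f [ 0.19 -1.21  0.54] w 0.0418
px [227.3 171.4] z 0.087 ctr [0.617  0.1232] size [ 8.2 20. ] long-axis deg 96.6 corners [[612, 133], [614, 113], [622, 114], [620, 134]]
px [255.2 169.5] z 0.087 ctr [0.6219 0.0459] size [ 9.1 25.9] long-axis deg 92.8 corners [[617, 59], [618, 33], [627, 33], [626, 59]]
px [236.6 159.1] z 0.087 ctr [0.6533 0.0987] size [25.7 48.4] long-axis deg 93.4 corners [[639, 122], [642, 74], [668, 75], [665, 124]]
px [295.2 157.2] z 0.087 ctr [ 0.658  -0.0639] size [14.7 49.8] long-axis deg 94.5 corners [[649, -40], [653, -89], [667, -88], [663, -39]]
px [267.  157.4] z 0.087 ctr [0.6585 0.0139] size [22.9 49.9] long-axis deg 91.3 corners [[646, 39], [648, -11], [670, -11], [669, 39]]
```

View pics/c4.png

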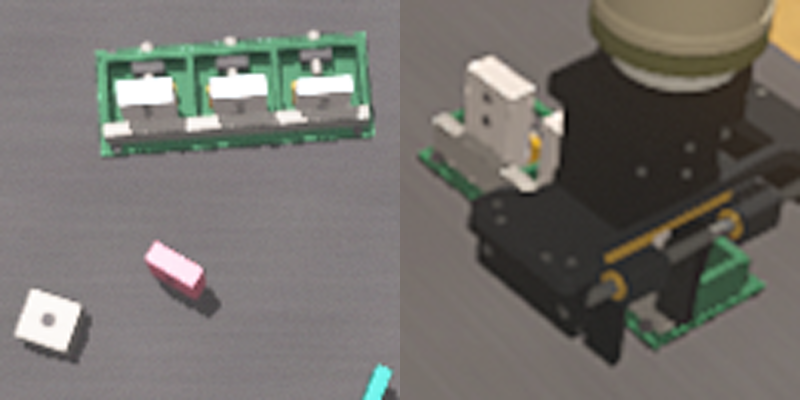

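The thin plate checks out: 6.7 mm off the fence line, along-slot offset about 2.5 mm. The middle plate's mask looks a bit wide, so I'll clear the view and check it more closely.

apply_moves --deltas '[{"translation":[-0.02,-0.045,0.01],"turn":[0,0,0],"hand":0.042},{"translation":[-0.02,-0.045,0.01],"turn":[0,0,0],"hand":0.042},{"translation":[-0.02,-0.045,0.01],"turn":[0,0,0],"hand":0.042},{"translation":[-0.02,-0.045,0.01],"turn":[0,0,0],"hand":0.042},{"translation":[0,0,0],"turn":[0,0,0],"hand":0.042}]'

```text
time: 15.45
ee_pos: [0.419, -0.4149, 0.2344]
eef_rot: [0.678, 0.735, 0.0, 0.0]
ft_force: [-0.1, 0.0, -0.0]
width: 0.0421
```

```bash
python3 st.py;  python3 - <<'E'
from bench import camera
import cv2,numpy as np
t=camera("top")[:,:,::-1];s=camera("side")[:,:,::-1]
cv2.imwrite("pics/top5.png",t);cv2.imwrite("pics/side5.png",s)
a=cv2.resize(t[140:185,218:315],None,fx=8,fy=8,interpolation=cv2.INTER_CUBIC)[:300,:400] if 0 else cv2.resize(t[142:182,252:312],(400,267),interpolation=cv2.INTER_CUBIC)
b=cv2.resize(s[155:235,295:375],(400,400),interpolation=cv2.INTER_CUBIC)
cv2.imwrite("pics/c5.png",np.hstack([cv2.copyMakeBorder(a,0,133,0,0,cv2.BORDER_CONSTANT),b]))
for x in (259,264,269,274,289,295,301): print(x,t[148:168,x].min(1).tolist())
E
```

```text
t 15.45 p [ 0.419  -0.4149  0.2344] n,t 0.386 -0.4458 jaw deg 4.64 zaxis [ 4.e-04  2.e-04 -1.e+00] f [-0.07  0.03 -0.02] w 0.0421
259 [44, 54, 66, 69, 88, 105, 103, 245, 255, 255, 255, 255, 255, 241, 133, 121, 105, 115, 119, 202]
264 [108, 139, 139, 120, 156, 185, 208, 252, 255, 255, 255, 255, 255, 237, 116, 120, 121, 123, 122, 125]
269 [112, 136, 138, 101, 54, 58, 223, 254, 255, 255, 255, 255, 253, 202, 124, 108, 113, 110, 108, 125]
274 [43, 49, 62, 86, 108, 111, 245, 255, 255, 255, 255, 255, 240, 124, 122, 123, 123, 123, 129, 129]
289 [138, 101, 53, 58, 54, 91, 105, 223, 254, 255, 255, 255, 238, 122, 121, 121, 123, 130, 130, 130]
295 [115, 73, 54, 59, 58, 91, 91, 244, 255, 255, 255, 251, 185, 125, 93, 98, 102, 114, 127, 129]
301 [60, 86, 106, 107, 105, 107, 195, 252, 255, 255, 255, 236, 116, 126, 122, 125, 124, 127, 127, 127]
```

View pics/c5.png

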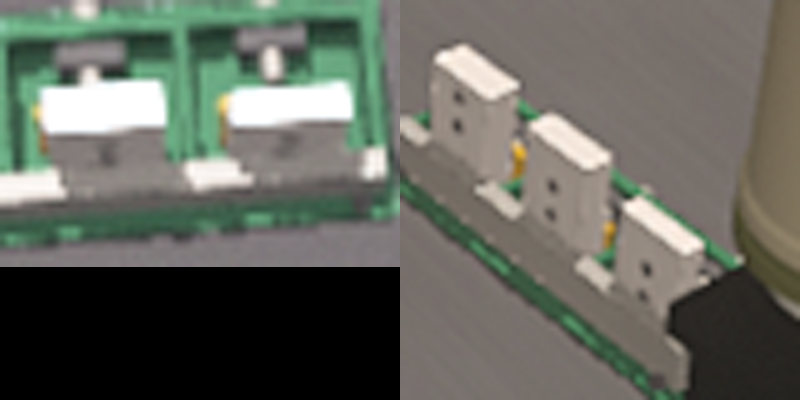

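Run:
```python
from h import *
a=np.radians(4.4);X=np.array([np.cos(a),np.sin(a)])
for z,uv in [(.091,[[259,161.6],[264,161.5],[269,161.1],[274,160.5]]),(.0855,[[289,160.5],[295,160.0],[301,159.5]])]:
    print(z,(ray("top",uv,z)[:,:2]@X).round(4))
for z,uv in [(.091,[[259,154.5],[264,154.2],[269,153.8],[274,153.6]]),(.0855,[[289,154.6],[295,154.4],[301,153.8]])]:
    print("far",z,(ray("top",uv,z)[:,:2]@X).round(4))
```

```text
0.091 [0.6447 0.6439 0.644  0.6447]
0.0855 [0.6433 0.6434 0.6436]
far 0.091 [0.6651 0.665  0.6651 0.6646]
far 0.0855 [0.6603 0.6596 0.6601]
```

```bash
python3 -c "
from bench import order; print(order.close_job())"
```

```text
the job is handed in; nothing more can be done
None
```

Both plates are in the rack, each in its own slot, and I handed the job in at about 15.5 s of the 59 s. No verdict was reported.

- **Placing:** I lowered each plate until it jammed, with the plate against the fence. I then pressed straight down, with about 20 N on the 19 mm plate and about 17 N on the 14 mm plate (weight included). I released each plate and moved the arm well clear.
- **Last position checks:** In the top view, the upper edges of both plates lie within about 1 mm of the fence face. The thin plate sits about 2.5 mm from mid-slot. The middle plate read about 5 mm from mid-slot, with a slightly wide image mask. The side view shows both upright.
- **Tool and bystanders:** The tool read zero force at the end. The arm never went near the oil can or the wrench, and passed well above the block.
- **High reading on the way in:** On the first try, the 19 mm plate touched the rim of its slot. That gave a 33 N vertical force reading for one control step, above your 25 N pressing limit. It stayed below the 48 N plate-on-rack limit, as far as the wrist sensor shows. I backed off straight away, shifted the plate about 2.5 mm toward the fence, and it then went in freely.
- **Not checked:** The wedging force left after release could not be measured. I inferred it from how force rose with sinking during the press, and from the plates not moving when released.

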